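# Nest the kidney-shaped pin dishes

## Robot

A 6-joint arm with a two-finger parallel gripper is mounted at the origin on the work surface. World frame = base frame: x ahead of the robot, y to its left, z up, the work surface at z = 0. Lengths are in m, angles in degrees, forces in N, time in s.
With the tool pointing down it reaches from about 0.25 to 0.725 m from the base axis. Payload 9.7 kg.
Tool frame: the origin (TCP) lies at the centre of the arm's flange, where the gripper is bolted on; the fingertips stand bot.tips_ahead ahead of it and the grasp point (between the pads) lies 155 mm ahead of it (bot.tips_ahead is the distance from the TCP to the fingertips, in m); z points along the fingers, y is the line along which they close (so a half turn about z gives the same grasp; the last joint's range is limited). The gripper opens to 85 mm and grips with 20 to 120 N. Pads are 22 mm wide; open, the fingers measure 114 mm over their backs; the gripper's body (76 mm by 85 mm) begins 54 mm behind the grasp point. The pads swing forward as they close: fully open they stand 13 mm farther back than shut.
Start: joints at [-73.682, 4.979, 10.078, 95.1, 0, 90], TCP at [0.155, -0.528, 0.405] pointing down, gripper open.
Joint ranges: [-179.16, 179.16], [-48.56, 103.87], [-65.8, 70.77], [-126.05, 130.52], [-82.76, 87.17], [-180, 180]. Speed limits (degrees/s): [127.2, 127.2, 147.25, 180, 180, 180].

## Interface

Orientations are given as [roll, pitch, yaw] about the fixed x, y, z axes, in that order (R = Rz(yaw) Ry(pitch) Rx(roll)).
In Python, from workcell import bot gives the robot as it stands.
- The arm moves only by the tool drive_tool, never from a script. Its argument "plan" is a list of rows, each an object of numbers: "dx", "dy", "dz": the shift along the tool's x, y, z in m; "roll": the turn about the tool's z in rad; "hand": the finger opening in m, from 0 to 0.0854. In form: [{"dx": .., "dy": .., "dz": .., "roll": .., "hand": ..}, ...]. A call has 1 to 20 rows; each row is the pose to reach, as a shift and turn from the pose commanded when the call began, along the tool's axes at that moment; what a row does not reach only later rows make up. A row lasts 1/12 s, in which the tool goes at most 41.7 mm and 7.16 degrees, less where a joint would pass 70% of its speed; a pose out of reach is approached as far as the arm can. A call with a gripper value outside its range is refused whole. The fingers move at their own pace and stop on an object; "force" is the grip in N (left out, the last holds). Time passes only in rows, so rows that repeat a pose let the fingers close. It gives the time, the measured TCP pose, the force and the opening at its end, in the units of the state.
- bot.get_obs(): the state, without advancing time (a new reading comes with each control period).
- bot.camera(name): name is "scene" or "top" or "wrist"; returns a dict with "frame" (400x640x3 uint8, red, green, blue), "z_map" (400x640 float32, m along the optical axis (not along the pixel's ray), 0 where there is no reading), "mtx" (3x3 intrinsics, pixels), "R" (3x3) and "t" (3): a world point X has camera coordinates R X + t. Camera axes: x right, y down, z forward; pixel columns grow to the right and rows downward; lengths in m; the calibration is good to about 2 mm. A picture is of the moment at which its call begins.
- bot.job_done(): hands the job in, once; it reports no verdict.
The state is a dict: "time": time; "q": joint angles; "qd": joint speeds; "joint_efforts": joint torques, N m; "ee_pos": TCP position; "tcp_rot": TCP orientation; "wrist_force": force on the tool from outside, world axes, zero at the start; "torque": the same for the moment, N m; "opening": finger opening in m.
Only numpy, scipy, OpenCV 4.12 (cv2) and the standard library are available. Lean on these libraries where they do the work, as an engineer would, in place of code of your own. Each camera call takes 0.05 s, during which the arm holds its last target. There are 200 camera calls.

## Task

Tidy up the pin dishes: nest the two loose kidney-shaped enamel dishes, in either order, into the kidney-shaped dish on the cork mat so that the three make one stack, turning each so that its outline matches the one below and it sits down fully and level. The dish on the mat stays where it is, and the straight-sided oval dish is left alone.

Things in the scene. Friction and masses are not known exactly. Their poses are not given: they have to be found in the camera images.
- base_mid (a point): Dish to nest into, loose on a fixed cork mat (190x130x4 mm). One of 3 identical white enamel kidney dishes, 140 mm long, 50 high, a 56 mm wide band bent on an arc (centre-line radius 75 mm, +-0.6 rad, round ends). Point: mid-length, mid-width, 25 mm above its underside. x along its length, y across, towards the bulging side (hollow side and curled ends towards -y), z up. 0.11-0.18 kg.
- dish_a_mid (a point): Loose kidney dish on the table, identical (same sizes, point, axes). Grip it at mid-length across y, 56 mm between near-parallel walls. From 20 to 50 mm above its underside the wall is upright, 2.5 mm thick, the inside 51 mm wide; below is a smaller foot of like outline, 30 mm wide at the bottom, 40 at the top, where a flat shoulder juts out to the wall.
- dish_b_mid (a point): The other loose kidney dish on the table, identical (same sizes, point, axes). Nested the same way round, a dish's foot goes inside the wall of the dish below and its shoulder sits on that dish's rim: its point is then 30 mm above the other's. The foot has about 10 mm play all round as it enters, 5 mm when down.
- oval_mid (a point): A bystander: a straight oval enamel dish (a racetrack outline, not bent), 140 x 56 mm and 50 mm high, of the same make, on the table. Not to be moved. The point is at its centre, half-way up; x along its length.
Mind the look-alikes: they are no part of the job. What is shaped like the part that bears dish_a_mid but turquoise or yellow is not meant.

How it is judged (in metres and radians):
At the end, for the whole second after the job is handed in: Each loose kidney dish sits in the one below (either order, the lowest on the mat): within 12 mm and 0.21 rad of it, its point 22 to 38 mm above the other's, all three level within 0.1 rad; the mat's dish within 40 mm and the oval dish within 30 mm of their starts (((horizontal distance between dish_a_mid and base_mid below 0.012 m and angle between the x axis of dish_a_mid and the x axis of base_mid, either way round below 0.21 rad and z of dish_a_mid in the frame of base_mid between 0.022 and 0.038 m and horizontal distance between dish_b_mid and dish_a_mid below 0.012 m and angle between the x axis of dish_b_mid and the x axis of dish_a_mid, either way round below 0.21 rad and z of dish_b_mid in the frame of dish_a_mid between 0.022 and 0.038 m) or (horizontal distance between dish_b_mid and base_mid below 0.012 m and angle between the x axis of dish_b_mid and the x axis of base_mid, either way round below 0.21 rad and z of dish_b_mid in the frame of base_mid between 0.022 and 0.038 m and horizontal distance between dish_a_mid and dish_b_mid below 0.012 m and angle between the x axis of dish_a_mid and the x axis of dish_b_mid, either way round below 0.21 rad and z of dish_a_mid in the frame of dish_b_mid between 0.022 and 0.038 m)) and angle between each of dish_a_mid, dish_b_mid, base_mid's own z axis and vertical below 0.1 rad and distance of base_mid from where it was at the start of the episode below 0.04 m and distance of oval_mid from where it was at the start of the episode below 0.03 m); the robot touches nothing.
It fails at once if the oval dish is moved by more than 30 mm (distance of oval_mid from where it was at the start of the episode above 0.03 m).
It fails at once if the dish on the mat is moved by more than 40 mm (distance of base_mid from where it was at the start of the episode above 0.04 m).
It also fails if it takes over 58 s, if anything falls off the work surface, if the arm or the gripper's body presses on something with over 40 N, if the wrist force passes 120 N, or if a joint passes its speed limit or range.

## Working session

There is one attempt and no reset: what is moved stays moved. The work goes in short steps, Python scripts to look and compute and a tool call to move; the robot and the scene stay as the last step left them, time stands still between calls to the robot, and variables do not carry over. Pictures are saved under pics/ and viewed, on a budget of 10 in all, crops included, one or two more only if the job needs it, and the job is handed in when it is done.

Besides the shell and the picture viewer there is one more tool, called after ">>>" as name([rows], argument=value, ...), one row to a line, values as JSON. drive_tool: Moves the arm, as the interface text tells. Its arguments: {"type":"object","properties":{"plan":{"type":"array","items":{"type":"object","properties":{"dx":{"type":"number"},"dy":{"type":"number"},"dz":{"type":"number"},"roll":{"type":"number"},"hand":{"type":"number"}}}},"force":{"type":"number"}},"required":["plan"]}

```bash
mkdir -p pics; ls; python3 - <<'E'
from workcell import bot
import cv2,numpy as np
o=bot.get_obs();print(o['ee_pos'],o['tcp_rot'],o['opening'],bot.tips_ahead)
c=bot.camera("top");cv2.imwrite("pics/top.png",c['frame'][:,:,::-1]);np.savez("top.npz",**c)
print(c['mtx'],c['R'],c['t'])
c=bot.camera("scene");cv2.imwrite("pics/scene.png",c['frame'][:,:,::-1])
E
```

```text
pics
[ 0.15454472 -0.52782958  0.40398263] [-1.79922602e+02 -3.08025793e-04  1.63211329e+01] 0.08554124547122319 0.1734
[[390.64486416   0.         322.5820395 ]
 [  0.         390.64486416 200.72441631]
 [  0.           0.           1.        ]] [[-1.64964451e-02 -9.99863807e-01 -4.83756564e-04]
 [-9.96177226e-01  1.64771270e-02 -8.57871669e-02]
 [ 8.57834543e-02 -9.33276014e-04 -9.96313368e-01]] [0.09073867 0.46462698 1.22323515]
```

View pics/top.png

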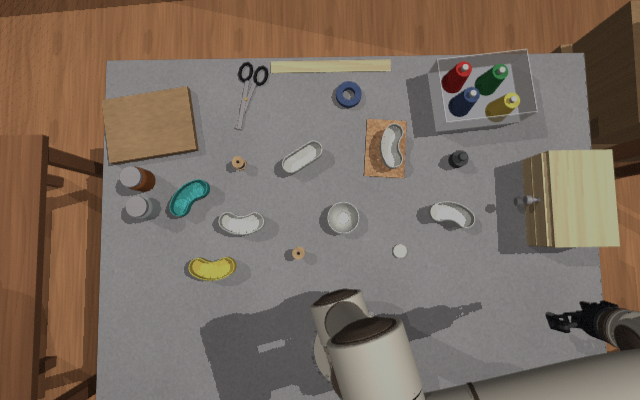

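The picture shows the mat dish at (393,147), loose white kidneys at (241,223) and (452,215), and the oval at (302,157). The turquoise (188,198) and yellow (212,268) ones are look-alikes. Next I fit the rim model to the depth points.

```bash
cat > h.py <<'E'
import numpy as np,cv2
from scipy.optimize import least_squares
def cloud(c):
    z=c['z_map'];v,u=np.mgrid[:z.shape[0],:z.shape[1]];K=c['mtx']
    P=np.stack([(u-K[0,2])/K[0,0]*z,(v-K[1,2])/K[1,1]*z,z],-1)
    W=(P-c['t'])@c['R'];W[z<=0]=np.nan
    return W
R0,A,W0=.075,.6,.028-.00125
def resid(p,P):
    # local frame: centre of arc at (0,-R0) -> mid at origin, +y bulging side
    c,s=np.cos(p[2]),np.sin(p[2]);d=P-p[:2]
    x=d[:,0]*c+d[:,1]*s;y=-d[:,0]*s+d[:,1]*c+R0
    a=np.clip(np.arctan2(x,y),-A,A)
    return np.hypot(x-R0*np.sin(a),y-R0*np.cos(a))-W0
def fit(P):
    best=None
    for t in np.arange(0,2*np.pi,np.pi/6):
        r=least_squares(resid,[*P.mean(0),t],args=(P,),loss='soft_l1',f_scale=.003)
        if best is None or r.cost<best.cost:best=r
    return best.x,np.sqrt(np.median(best.fun**2)),np.median(abs(resid(best.x,P)))
E
python3 - <<'E'
from h import *
c=dict(np.load("top.npz"));W=cloud(c)
f=c['frame'][:,:,::-1]
for n,(u,v),b in(("base",(393,147),.004),("L",(241,223),0),("R",(452,215),0)):
    s=np.s_[v-30:v+30,u-32:u+32];w=W[s].reshape(-1,3);rgb=c['frame'][s].reshape(-1,3).astype(int)
    m=(w[:,2]>b+.042)&(w[:,2]<b+.062)&(np.ptp(rgb,axis=1)<45)
    P=w[m,:2];p,_,e=fit(P)
    print(n,m.sum(),np.round(p[:2],4),"th deg",np.degrees(p[2])%360,"med err",e,"z max",np.nanpercentile(w[:,2],[50,90,99]))
crop=np.hstack([cv2.resize(f[v-30:v+30,u-32:u+32],None,fx=4,fy=4,interpolation=2) for u,v in((393,147),(241,223),(452,215))])
cv2.imwrite("pics/crop.png",crop)
E
```

```text
base 134 [ 0.636  -0.1292] th deg 356.94935391527264 med err 0.0008388744527076299 z max [0.00283135 0.02823635 0.05449661]
L 114 [0.3931 0.3371] th deg 88.38866904135578 med err 0.0006896699251211311 z max [0.00037264 0.02360657 0.04940274]
R 133 [ 0.4257 -0.3206] th deg 254.55643870595364 med err 0.0007693784780845245 z max [0.00021183 0.02411011 0.04972483]
```

View pics/crop.png

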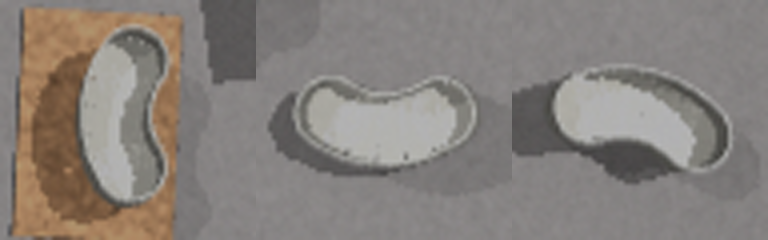

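View pics/scene.png

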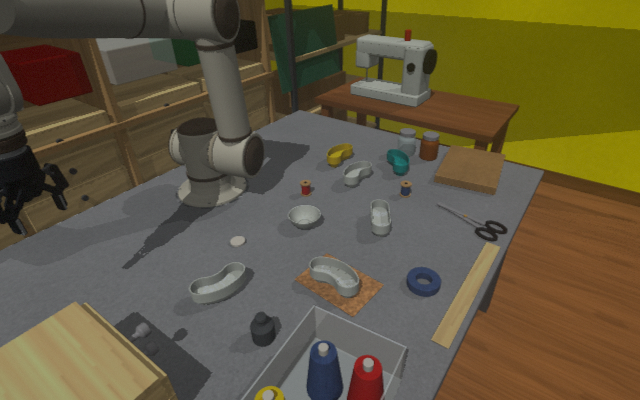

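The crops confirm the fitted senses: base bulges left (+y), L bulges down (-x), and R bulges up (+x). Fit residuals are under 1 mm and the rim heights are 0.054/0.05, as expected. I'll go above R first.

```bash
cat >> h.py <<'E'
def rel(x,y,z,yaw):
    from workcell import bot
    o=bot.get_obs();p=np.array(o['ee_pos']);w=np.radians(o['tcp_rot'][2]);d=np.array([x,y,z])-p
    dr=(np.radians(yaw)-w+np.pi)%(2*np.pi)-np.pi
    print("t",round(o['time'],2),"at",p.round(4),"rpy",np.round(o['tcp_rot'],2),"q",np.round(o['q'],1),"open",round(o['opening'],4),"F",np.round(o['wrist_force'],1))
    print("dx %.4f dy %.4f dz %.4f roll %.4f"%(d[0]*np.cos(w)+d[1]*np.sin(w),d[0]*np.sin(w)-d[1]*np.cos(w),-d[2],-dr))
E
python3 -c "
from h import *
rel(.4257,-.3206,.33,74.56)"
```

```text
t 0.1 at [ 0.1545 -0.5278  0.404 ] rpy [-179.93   -0.     16.32] q [-73.7   5.   10.   95.1   0.   90. ] open 0.0855 F [0.4 1.3 0.4]
dx 0.3185 dy -0.1227 dz 0.0740 roll -1.0165
```

>>> drive_tool([
  {"dx":0.026,"dy":-0.01,"dz":0.006,"roll":-0.085,"hand":0.085},
  {"dx":0.053,"dy":-0.02,"dz":0.012,"roll":-0.17},
  {"dx":0.08,"dy":-0.031,"dz":0.018,"roll":-0.255},
  {"dx":0.106,"dy":-0.041,"dz":0.025,"roll":-0.34},
  {"dx":0.133,"dy":-0.051,"dz":0.031,"roll":-0.425},
  {"dx":0.159,"dy":-0.061,"dz":0.037,"roll":-0.51},
  {"dx":0.186,"dy":-0.072,"dz":0.043,"roll":-0.595},
  {"dx":0.212,"dy":-0.082,"dz":0.049,"roll":-0.68},
  {"dx":0.239,"dy":-0.092,"dz":0.055,"roll":-0.765},
  {"dx":0.265,"dy":-0.102,"dz":0.062,"roll":-0.85},
  {"dx":0.292,"dy":-0.113,"dz":0.068,"roll":-0.935},
  {"dx":0.3185,"dy":-0.1227,"dz":0.074,"roll":-1.0165},
  {"dx":0.3185,"dy":-0.1227,"dz":0.074,"roll":-1.0165},
  {"dx":0.3185,"dy":-0.1227,"dz":0.074,"roll":-1.0165},
  {"dx":0.3185,"dy":-0.1227,"dz":0.074,"roll":-1.0165},
], force=40)

```text
invalid input at $.plan[1]: expected keys dx, dy, dz, roll, hand
```

```bash
cat >> h.py <<'E'
def wfit(c,p0,b=0,r=.085):
    W=cloud(c).reshape(-1,3);rgb=c['frame'].reshape(-1,3).astype(int)
    with np.errstate(invalid='ignore'):
        m=(W[:,2]>b+.043)&(W[:,2]<b+.058)&(np.ptp(rgb,axis=1)<45)&(np.hypot(*(W[:,:2]-p0).T)<r)
    P=W[m,:2];p,_,e=fit(P)
    print("fit",m.sum(),p[:2].round(4),round(np.degrees(p[2])%360,2),"med err",round(e,5),"z",np.percentile(W[m,2],[50,90]).round(4))
    return p
E
python3 -c "
from h import *
from workcell import bot
c=bot.camera('wrist');cv2.imwrite('pics/w1.png',c['frame'][:,:,::-1])
p=wfit(c,[.4257,-.3206])
print('cam',-c['R'].T@c['t'])
rel(.4257,-.3206,.194,74.56)"
```

```text
h.py:18: RuntimeWarning: Mean of empty slice.
  r=least_squares(resid,[*P.mean(0),t],args=(P,),loss='soft_l1',f_scale=.003)
  ret = um.true_divide(
Traceback (most recent call last):
  File "h.py", line 31, in wfit
    P=W[m,:2];p,_,e=fit(P)
                    ~~~^^^
  File "h.py", line 18, in fit
    r=least_squares(resid,[*P.mean(0),t],args=(P,),loss='soft_l1',f_scale=.003)
ValueError: Initial guess is outside of provided bounds
```

View pics/w1.png

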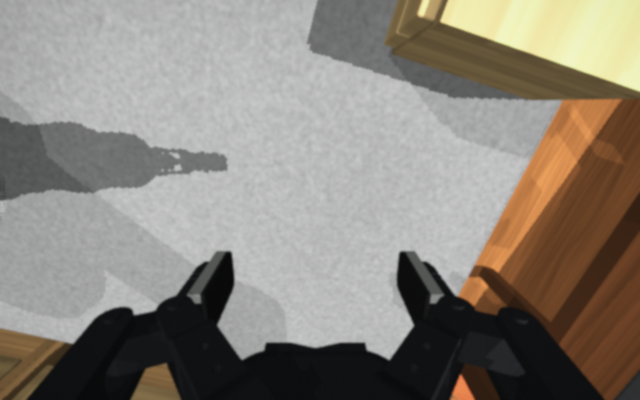

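The move was refused because every row needs all the keys, so the arm is still at the start. The picture shows only table, box and the fingers near (215,270) and (415,270).

>>> drive_tool([
  {"dx":0.08,"dy":-0.031,"dz":0.018,"roll":-0.255,"hand":0.085},
  {"dx":0.08,"dy":-0.031,"dz":0.018,"roll":-0.255,"hand":0.085},
  {"dx":0.16,"dy":-0.061,"dz":0.037,"roll":-0.51,"hand":0.085},
  {"dx":0.16,"dy":-0.061,"dz":0.037,"roll":-0.51,"hand":0.085},
  {"dx":0.24,"dy":-0.092,"dz":0.055,"roll":-0.765,"hand":0.085},
  {"dx":0.24,"dy":-0.092,"dz":0.055,"roll":-0.765,"hand":0.085},
  {"dx":0.3185,"dy":-0.1227,"dz":0.074,"roll":-1.0165,"hand":0.085},
  {"dx":0.3185,"dy":-0.1227,"dz":0.074,"roll":-1.0165,"hand":0.085},
  {"dx":0.3185,"dy":-0.1227,"dz":0.074,"roll":-1.0165,"hand":0.085},
  {"dx":0.3185,"dy":-0.1227,"dz":0.074,"roll":-1.0165,"hand":0.085},
  {"dx":0.3185,"dy":-0.1227,"dz":0.074,"roll":-1.0165,"hand":0.085},
  {"dx":0.3185,"dy":-0.1227,"dz":0.074,"roll":-1.0165,"hand":0.085},
  {"dx":0.3185,"dy":-0.1227,"dz":0.074,"roll":-1.0165,"hand":0.085},
  {"dx":0.3185,"dy":-0.1227,"dz":0.074,"roll":-1.0165,"hand":0.085},
], force=40)

```text
time: 1.32
ee_pos: [0.425, -0.3214, 0.331]
tcp_rot: [180.0, 0.0, 74.4]
wrist_force: [0.4, 0.2, -0.2]
opening: 0.0852
```

```bash
python3 -c "
from h import *
from workcell import bot
c=bot.camera('wrist');cv2.imwrite('pics/w2.png',c['frame'][:,:,::-1])
print('cam',-c['R'].T@c['t'])
rel(.4257,-.3206,.194,74.56)
p=wfit(c,[.4257,-.3206])
rel(p[0],p[1],.194,np.degrees(p[2])-180)
"
```

```text
cam [ 0.44593673 -0.24425407  0.29940109]
t 1.37 at [ 0.425  -0.3213  0.331 ] rpy [1.7998e+02 1.0000e-02 7.4450e+01] q [-37.1   1.7  -1.5  86.8  -0.   68.5] open 0.0849 F [-0.6 -0.3 -0.4]
dx 0.0009 dy 0.0004 dz 0.1370 roll -0.0019
fit 1326 [ 0.4223 -0.3218] 254.25 med err 0.00079 z [0.0488 0.0498]
t 1.37 at [ 0.425  -0.3213  0.331 ] rpy [1.7998e+02 1.0000e-02 7.4450e+01] q [-37.1   1.7  -1.5  86.8  -0.   68.5] open 0.0849 F [-0.6 -0.3 -0.4]
dx -0.0012 dy -0.0025 dz 0.1370 roll 0.0036
```

View pics/w2.png

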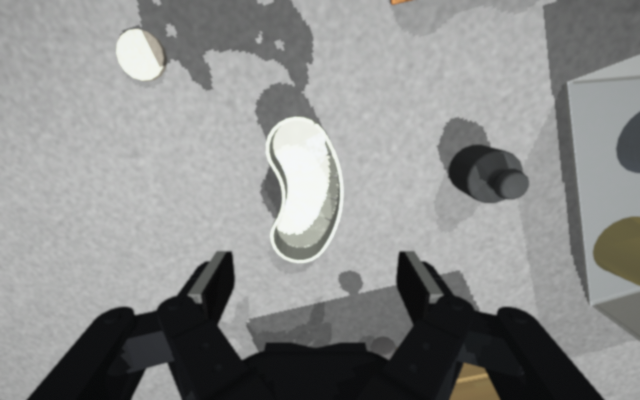

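The wrist view shows dish R centred between the fingers at about (305,190). Its fit agrees with the top one to 3 mm. Next: descend and grip.

>>> drive_tool([
  {"dx":-0.001,"dy":-0.002,"dz":0.04,"roll":0.003,"hand":0.085},
  {"dx":-0.001,"dy":-0.002,"dz":0.08,"roll":0.003,"hand":0.085},
  {"dx":-0.001,"dy":-0.002,"dz":0.11,"roll":0.003,"hand":0.085},
  {"dx":-0.001,"dy":-0.002,"dz":0.13,"roll":0.003,"hand":0.085},
  {"dx":-0.001,"dy":-0.002,"dz":0.137,"roll":0.003,"hand":0.085},
  {"dx":-0.001,"dy":-0.002,"dz":0.137,"roll":0.003,"hand":0.085},
  {"dx":-0.001,"dy":-0.002,"dz":0.137,"roll":0.003,"hand":0.05},
  {"dx":-0.001,"dy":-0.002,"dz":0.137,"roll":0.003,"hand":0.05},
  {"dx":-0.001,"dy":-0.002,"dz":0.137,"roll":0.003,"hand":0.05},
  {"dx":-0.001,"dy":-0.002,"dz":0.137,"roll":0.003,"hand":0.05},
  {"dx":-0.001,"dy":-0.002,"dz":0.137,"roll":0.003,"hand":0.05},
  {"dx":-0.001,"dy":-0.002,"dz":0.137,"roll":0.003,"hand":0.05},
  {"dx":-0.001,"dy":-0.002,"dz":0.137,"roll":0.003,"hand":0.05},
  {"dx":-0.001,"dy":-0.002,"dz":0.137,"roll":0.003,"hand":0.05},
], force=40)

```text
time: 2.53
ee_pos: [0.4241, -0.3215, 0.196]
tcp_rot: [179.8, 0.1, 74.4]
wrist_force: [-1.4, -0.5, 7.6]
opening: 0.0558
```

```bash
python3 -c "
from h import *
rel(.636,-.1292,.33,176.95)
"
```

```text
t 2.53 at [ 0.4241 -0.3215  0.196 ] rpy [1.798e+02 9.000e-02 7.438e+01] q [-37.2   3.7 -14.5  71.6  -0.   68.5] open 0.0558 F [-1.4 -0.5  7.6]
dx 0.2423 dy 0.1522 dz -0.1340 roll -1.7902
```

Gripped at 55.8 mm. Next: lift, carry over, and turn.

>>> drive_tool([
  {"dx":0,"dy":0,"dz":-0.03,"roll":0,"hand":0.05},
  {"dx":0,"dy":0,"dz":-0.07,"roll":0,"hand":0.05},
  {"dx":0,"dy":0,"dz":-0.11,"roll":0,"hand":0.05},
  {"dx":0.015,"dy":0.01,"dz":-0.134,"roll":-0.12,"hand":0.05},
  {"dx":0.03,"dy":0.02,"dz":-0.134,"roll":-0.24,"hand":0.05},
  {"dx":0.048,"dy":0.03,"dz":-0.134,"roll":-0.36,"hand":0.05},
  {"dx":0.064,"dy":0.04,"dz":-0.134,"roll":-0.48,"hand":0.05},
  {"dx":0.081,"dy":0.051,"dz":-0.134,"roll":-0.6,"hand":0.05},
  {"dx":0.097,"dy":0.061,"dz":-0.134,"roll":-0.72,"hand":0.05},
  {"dx":0.113,"dy":0.071,"dz":-0.134,"roll":-0.84,"hand":0.05},
  {"dx":0.13,"dy":0.082,"dz":-0.134,"roll":-0.96,"hand":0.05},
  {"dx":0.146,"dy":0.092,"dz":-0.134,"roll":-1.08,"hand":0.05},
  {"dx":0.162,"dy":0.102,"dz":-0.134,"roll":-1.2,"hand":0.05},
  {"dx":0.178,"dy":0.112,"dz":-0.134,"roll":-1.32,"hand":0.05},
  {"dx":0.195,"dy":0.122,"dz":-0.134,"roll":-1.44,"hand":0.05},
  {"dx":0.21,"dy":0.132,"dz":-0.134,"roll":-1.55,"hand":0.05},
  {"dx":0.224,"dy":0.141,"dz":-0.134,"roll":-1.65,"hand":0.05},
  {"dx":0.235,"dy":0.148,"dz":-0.134,"roll":-1.74,"hand":0.05},
  {"dx":0.2423,"dy":0.1522,"dz":-0.134,"roll":-1.79,"hand":0.05},
  {"dx":0.2423,"dy":0.1522,"dz":-0.134,"roll":-1.79,"hand":0.05},
])

```text
time: 4.2
ee_pos: [0.6363, -0.1275, 0.3282]
tcp_rot: [180.0, 0.1, 177.2]
wrist_force: [-0.1, -0.3, -1.9]
opening: 0.0557
```

```bash
python3 -c "
from h import *
from workcell import bot
c=bot.camera('wrist');cv2.imwrite('pics/w3.png',c['frame'][:,:,::-1]);np.savez('w3.npz',**c)
rel(.636,-.1292,.23,176.95)
try: wfit(c,[.636,-.129],.004)
except Exception as e: print(e)
"
```

```text
t 4.25 at [ 0.6357 -0.1281  0.3281] rpy [-1.7999e+02  3.0000e-02  1.7695e+02] q [-11.4  17.9  16.5  88.7  -0.   -8.3] open 0.0559 F [-0.1  0.4 -0.6]
dx -0.0004 dy -0.0011 dz 0.0981 roll -0.0000
fit 279 [ 0.6228 -0.112 ] 237.9 med err 0.00067 z [0.0531 0.0538]
```

View pics/w3.png

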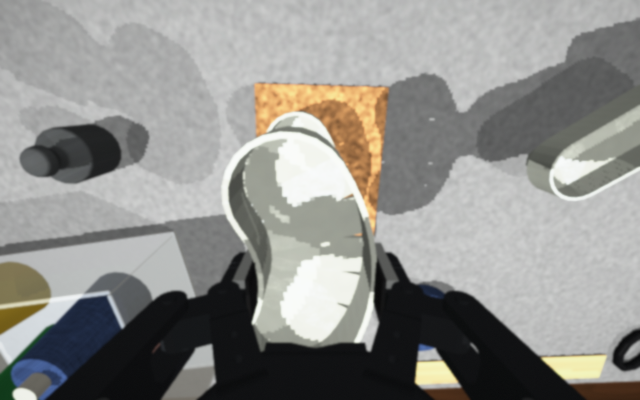

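```bash
cat >> h.py <<'E'
def lfit(c,p0,lo,hi,r=.085,fix=False):
    W=cloud(c).reshape(-1,3);rgb=c['frame'].reshape(-1,3).astype(int);p0=np.array(p0)
    with np.errstate(invalid='ignore'):
        m=(W[:,2]>lo)&(W[:,2]<hi)&(np.ptp(rgb,axis=1)<45)&(np.hypot(*(W[:,:2]-p0[:2]).T)<r)
    P=W[m,:2]
    f=(lambda q:resid(np.r_[q,p0[2]],P)) if fix else (lambda q:resid(q,P))
    s=least_squares(f,p0[:2] if fix else p0,loss='soft_l1',f_scale=.002)
    print("lfit",m.sum(),s.x[:2].round(4),"" if fix else round(np.degrees(s.x[2]),2),"err",np.median(abs(s.fun)).round(5),"z",np.percentile(W[m,2],[10,50,90]).round(4))
E
python3 -c "
from h import *
from workcell import bot
w=dict(np.load('w3.npz'));t=bot.camera('top')
th=np.radians(-3.05)
print('held');lfit(w,[.635,-.129,th],.176,.195);lfit(t,[.635,-.129,th],.176,.195)
print('base wrist');lfit(w,[.636,-.129,th],.05,.062);lfit(w,[.636,-.129,th],.05,.062,fix=True)
"
```

```text
held
lfit 5360 [ 0.6363 -0.1273] -3.92 err 0.00097 z [0.1783 0.1813 0.1902]
lfit 32 [ 0.6255 -0.1253] 12.64 err 0.00131 z [0.1774 0.1809 0.1871]
base wrist
lfit 273 [ 0.6319 -0.1292] -1.57 err 0.00065 z [0.0521 0.0531 0.0538]
lfit 273 [ 0.6321 -0.1302]  err 0.00068 z [0.0521 0.0531 0.0538]
```

>>> drive_tool([
  {"dx":0.004,"dy":-0.002,"dz":0.02,"roll":-0.015,"hand":0.05},
  {"dx":0.004,"dy":-0.002,"dz":0.04,"roll":-0.015,"hand":0.05},
  {"dx":0.004,"dy":-0.002,"dz":0.055,"roll":-0.015,"hand":0.05},
  {"dx":0.004,"dy":-0.002,"dz":0.065,"roll":-0.015,"hand":0.05},
  {"dx":0.004,"dy":-0.002,"dz":0.073,"roll":-0.015,"hand":0.05},
  {"dx":0.004,"dy":-0.002,"dz":0.08,"roll":-0.015,"hand":0.05},
  {"dx":0.004,"dy":-0.002,"dz":0.085,"roll":-0.015,"hand":0.05},
  {"dx":0.004,"dy":-0.002,"dz":0.089,"roll":-0.015,"hand":0.05},
  {"dx":0.004,"dy":-0.002,"dz":0.092,"roll":-0.015,"hand":0.05},
  {"dx":0.004,"dy":-0.002,"dz":0.094,"roll":-0.015,"hand":0.05},
  {"dx":0.004,"dy":-0.002,"dz":0.095,"roll":-0.015,"hand":0.05},
  {"dx":0.004,"dy":-0.002,"dz":0.095,"roll":-0.015,"hand":0.05},
  {"dx":0.004,"dy":-0.002,"dz":0.095,"roll":-0.015,"hand":0.05},
])

```text
time: 5.38
ee_pos: [0.6313, -0.1304, 0.233]
tcp_rot: [-180.0, 0.0, 177.8]
wrist_force: [0.3, -0.9, -0.7]
opening: 0.0557
```

```bash
python3 -c "
from h import *
from workcell import bot
c=bot.camera('wrist');d=bot.camera('scene')
a=c['frame'][:,:,::-1];b=cv2.resize(d['frame'][230:330,260:420,::-1],(640,400),interpolation=2)
cv2.imwrite('pics/w4.png',cv2.resize(np.vstack([a,b]),(480,600)))
rel(.632,-.13,.2308,177)
W=cloud(c);m=np.hypot(W[...,0]-.632,W[...,1]+.13)<.08
h=W[m][:,2];print(np.histogram(h[~np.isnan(h)],bins=np.arange(0,.12,.006)))
"
```

```text
t 5.48 at [ 0.6313 -0.1304  0.233 ] rpy [-1.800e+02  3.000e-02  1.778e+02] q [-11.7  17.9   6.1  78.2   0.   -9.5] open 0.0558 F [ 0.3  0.2 -0.8]
dx -0.0007 dy 0.0005 dz 0.0022 roll 0.0140
(array([ 8994,     0,     0,     3,    53,    44,    37,     9,    11,
       17608,  1726,  1054,  1183,  1356,  3559,   645,   846,   609,
        1704]), array([0.   , 0.006, 0.012, 0.018, 0.024, 0.03 , 0.036, 0.042, 0.048,
       0.054, 0.06 , 0.066, 0.072, 0.078, 0.084, 0.09 , 0.096, 0.102,
       0.108, 0.114]))
```

View pics/w4.png

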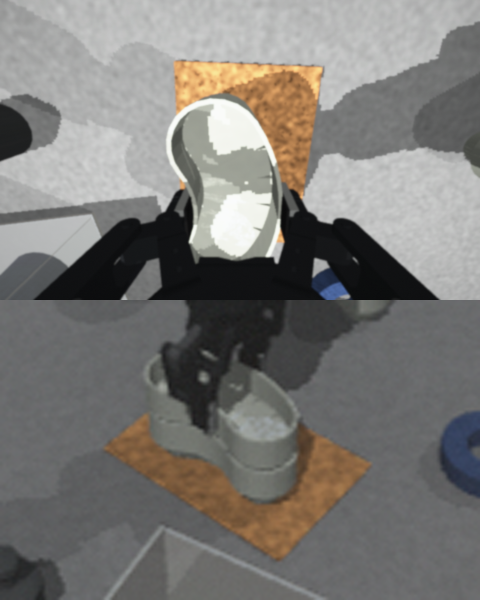

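The held dish is concentric with the base in both views, about 2 mm above seating and with no contact force. I'll lower it, release and rise.

>>> drive_tool([
  {"dx":0,"dy":0,"dz":0.001,"roll":0,"hand":0.05},
  {"dx":0,"dy":0,"dz":0.002,"roll":0,"hand":0.05},
  {"dx":0,"dy":0,"dz":0.002,"roll":0,"hand":0.05},
  {"dx":0,"dy":0,"dz":0.002,"roll":0,"hand":0.06},
  {"dx":0,"dy":0,"dz":0.002,"roll":0,"hand":0.07},
  {"dx":0,"dy":0,"dz":0.002,"roll":0,"hand":0.085},
  {"dx":0,"dy":0,"dz":0.002,"roll":0,"hand":0.085},
  {"dx":0,"dy":0,"dz":0.002,"roll":0,"hand":0.085},
  {"dx":0,"dy":0,"dz":0.002,"roll":0,"hand":0.085},
  {"dx":0,"dy":0,"dz":-0.02,"roll":0,"hand":0.085},
  {"dx":0,"dy":0,"dz":-0.05,"roll":0,"hand":0.085},
  {"dx":0,"dy":0,"dz":-0.09,"roll":0,"hand":0.085},
  {"dx":0,"dy":0,"dz":-0.127,"roll":0,"hand":0.085},
  {"dx":0,"dy":0,"dz":-0.127,"roll":0,"hand":0.085},
  {"dx":0,"dy":0,"dz":-0.127,"roll":0,"hand":0.085},
])

```text
time: 6.73
ee_pos: [0.6315, -0.1305, 0.3627]
tcp_rot: [-180.0, 0.3, 177.8]
wrist_force: [0.4, -0.8, 0.4]
opening: 0.085
```

```bash
python3 -c "
from h import *
from workcell import bot
c=bot.camera('wrist');np.savez('w5.npz',**c)
lfit(c,[.632,-.13,np.radians(-3)],.076,.095)
lfit(bot.camera('top'),[.632,-.13,np.radians(-3)],.076,.095)
rel(.392,.336,.34,-91.6)
"
```

```text
lfit 1397 [ 0.6298 -0.1296] -2.64 err 0.00078 z [0.0784 0.0827 0.0838]
lfit 55 [ 0.6353 -0.1287] -3.21 err 0.00078 z [0.078  0.0827 0.0858]
t 6.83 at [ 0.6312 -0.1304  0.3589] rpy [ 1.7999e+02 -5.0000e-02  1.7780e+02] q [-11.7  17.7  19.7  92.1  -0.   -9.5] open 0.0851 F [-0.6 -0.2 -0.6]
dx 0.2569 dy 0.4569 dz 0.0189 roll -1.5812
```

The rim is at 0.084 m, exactly a fully seated nest, and the top view fit matches the base to under 1 mm. On to L.

>>> drive_tool([
  {"dx":0.015,"dy":0.026,"dz":0.001,"roll":-0.09,"hand":0.085},
  {"dx":0.03,"dy":0.053,"dz":0.002,"roll":-0.185,"hand":0.085},
  {"dx":0.045,"dy":0.08,"dz":0.003,"roll":-0.28,"hand":0.085},
  {"dx":0.06,"dy":0.107,"dz":0.004,"roll":-0.37,"hand":0.085},
  {"dx":0.075,"dy":0.134,"dz":0.005,"roll":-0.465,"hand":0.085},
  {"dx":0.09,"dy":0.161,"dz":0.006,"roll":-0.56,"hand":0.085},
  {"dx":0.106,"dy":0.188,"dz":0.007,"roll":-0.65,"hand":0.085},
  {"dx":0.121,"dy":0.215,"dz":0.008,"roll":-0.745,"hand":0.085},
  {"dx":0.136,"dy":0.242,"dz":0.009,"roll":-0.84,"hand":0.085},
  {"dx":0.151,"dy":0.269,"dz":0.01,"roll":-0.93,"hand":0.085},
  {"dx":0.166,"dy":0.296,"dz":0.012,"roll":-1.025,"hand":0.085},
  {"dx":0.181,"dy":0.323,"dz":0.013,"roll":-1.12,"hand":0.085},
  {"dx":0.196,"dy":0.35,"dz":0.014,"roll":-1.21,"hand":0.085},
  {"dx":0.212,"dy":0.377,"dz":0.015,"roll":-1.305,"hand":0.085},
  {"dx":0.227,"dy":0.404,"dz":0.016,"roll":-1.4,"hand":0.085},
  {"dx":0.242,"dy":0.43,"dz":0.017,"roll":-1.49,"hand":0.085},
  {"dx":0.257,"dy":0.457,"dz":0.019,"roll":-1.58,"hand":0.085},
  {"dx":0.257,"dy":0.457,"dz":0.019,"roll":-1.58,"hand":0.085},
  {"dx":0.257,"dy":0.457,"dz":0.019,"roll":-1.58,"hand":0.085},
  {"dx":0.257,"dy":0.457,"dz":0.019,"roll":-1.58,"hand":0.085},
])

```text
time: 8.5
ee_pos: [0.3918, 0.3358, 0.3395]
tcp_rot: [179.9, -0.1, -91.7]
wrist_force: [0.5, -0.8, 0.4]
opening: 0.0849
```

```bash
python3 -c "
from h import *
from workcell import bot
c=bot.camera('wrist')
p=wfit(c,[.392,.336])
rel(p[0],p[1],.195,np.degrees(p[2])-180)
"
```

```text
fit 1232 [0.3884 0.3358] 88.36 med err 0.00077 z [0.0488 0.0498]
t 8.55 at [0.3921 0.3355 0.3398] rpy [ 1.7994e+02 -7.0000e-02 -9.1750e+01] q [ 40.6  -0.5  -2.7  87.8  -0.  -47.7] open 0.0851 F [-0.4 -0.5  0.5]
dx -0.0003 dy 0.0037 dz 0.1448 roll -0.0019
```

>>> drive_tool([
  {"dx":0,"dy":0.003,"dz":0.04,"roll":0,"hand":0.085},
  {"dx":0,"dy":0.003,"dz":0.08,"roll":0,"hand":0.085},
  {"dx":0,"dy":0.003,"dz":0.115,"roll":0,"hand":0.085},
  {"dx":0,"dy":0.003,"dz":0.135,"roll":0,"hand":0.085},
  {"dx":0,"dy":0.003,"dz":0.144,"roll":0,"hand":0.085},
  {"dx":0,"dy":0.003,"dz":0.144,"roll":0,"hand":0.085},
  {"dx":0,"dy":0.003,"dz":0.144,"roll":0,"hand":0.05},
  {"dx":0,"dy":0.003,"dz":0.144,"roll":0,"hand":0.05},
  {"dx":0,"dy":0.003,"dz":0.144,"roll":0,"hand":0.05},
  {"dx":0,"dy":0.003,"dz":0.144,"roll":0,"hand":0.05},
  {"dx":0,"dy":0.003,"dz":0.144,"roll":0,"hand":0.05},
  {"dx":0,"dy":0.003,"dz":0.144,"roll":0,"hand":0.05},
  {"dx":0,"dy":0.003,"dz":0.144,"roll":0,"hand":0.05},
  {"dx":0,"dy":0.003,"dz":0.144,"roll":0,"hand":0.05},
  {"dx":0,"dy":0.003,"dz":0.134,"roll":0,"hand":0.05},
  {"dx":0,"dy":0.003,"dz":0.1,"roll":0,"hand":0.05},
  {"dx":0,"dy":0.003,"dz":0.06,"roll":0,"hand":0.05},
  {"dx":0,"dy":0.003,"dz":0.02,"roll":0,"hand":0.05},
  {"dx":0,"dy":0.003,"dz":-0.01,"roll":0,"hand":0.05},
  {"dx":0,"dy":0.003,"dz":-0.01,"roll":0,"hand":0.05},
])

```text
time: 10.22
ee_pos: [0.3893, 0.3365, 0.359]
tcp_rot: [-179.5, 0.4, -91.7]
wrist_force: [0.8, -0.2, -0.9]
opening: 0.0554
```

```bash
python3 -c "
from h import *
rel(.6313,-.1304,.36,177.5)
"
```

```text
t 10.22 at [0.3893 0.3365 0.359 ] rpy [-179.54    0.42  -91.66] q [ 40.8  -1.   -1.1  89.2   0.  -47.5] open 0.0554 F [ 0.8 -0.2 -0.9]
dx 0.4597 dy -0.2555 dz -0.0010 roll 1.5854
```

>>> drive_tool([
  {"dx":0.025,"dy":-0.013,"dz":-0.005,"roll":0.09,"hand":0.05},
  {"dx":0.052,"dy":-0.028,"dz":-0.008,"roll":0.18,"hand":0.05},
  {"dx":0.079,"dy":-0.043,"dz":-0.01,"roll":0.27,"hand":0.05},
  {"dx":0.106,"dy":-0.058,"dz":-0.01,"roll":0.365,"hand":0.05},
  {"dx":0.133,"dy":-0.073,"dz":-0.01,"roll":0.46,"hand":0.05},
  {"dx":0.16,"dy":-0.088,"dz":-0.01,"roll":0.555,"hand":0.05},
  {"dx":0.187,"dy":-0.103,"dz":-0.01,"roll":0.65,"hand":0.05},
  {"dx":0.214,"dy":-0.118,"dz":-0.01,"roll":0.745,"hand":0.05},
  {"dx":0.241,"dy":-0.133,"dz":-0.01,"roll":0.84,"hand":0.05},
  {"dx":0.268,"dy":-0.148,"dz":-0.01,"roll":0.935,"hand":0.05},
  {"dx":0.295,"dy":-0.163,"dz":-0.01,"roll":1.03,"hand":0.05},
  {"dx":0.322,"dy":-0.178,"dz":-0.01,"roll":1.12,"hand":0.05},
  {"dx":0.349,"dy":-0.193,"dz":-0.01,"roll":1.21,"hand":0.05},
  {"dx":0.376,"dy":-0.208,"dz":-0.01,"roll":1.3,"hand":0.05},
  {"dx":0.403,"dy":-0.223,"dz":-0.01,"roll":1.39,"hand":0.05},
  {"dx":0.427,"dy":-0.237,"dz":-0.01,"roll":1.47,"hand":0.05},
  {"dx":0.446,"dy":-0.248,"dz":-0.01,"roll":1.54,"hand":0.05},
  {"dx":0.46,"dy":-0.2555,"dz":-0.01,"roll":1.585,"hand":0.05},
  {"dx":0.46,"dy":-0.2555,"dz":-0.01,"roll":1.585,"hand":0.05},
  {"dx":0.46,"dy":-0.2555,"dz":-0.01,"roll":1.585,"hand":0.05},
])

```text
time: 11.88
ee_pos: [0.631, -0.1317, 0.3607]
tcp_rot: [180.0, -0.0, 177.5]
wrist_force: [-0.2, 0.1, -0.5]
opening: 0.0556
```

>>> drive_tool([
  {"dx":0,"dy":0,"dz":0,"roll":0,"hand":0.05},
  {"dx":0,"dy":0,"dz":0,"roll":0,"hand":0.05},
  {"dx":0,"dy":0,"dz":0,"roll":0,"hand":0.05},
])

```text
time: 12.13
ee_pos: [0.6307, -0.1302, 0.3612]
tcp_rot: [180.0, 0.0, 177.6]
wrist_force: [-0.7, -0.5, -1.1]
opening: 0.0559
```

```bash
python3 -c "
from h import *
from workcell import bot
c=bot.camera('wrist');th=np.radians(-2.6)
rel(.6313,-.1304,.261,177.6)
z=bot.get_obs()['ee_pos'][2]-.1468
print('held');lfit(c,[.6313,-.13,th],z-.007,z+.012)
print('below');lfit(c,[.631,-.13,th],.079,.092);lfit(c,[.631,-.13,th],.079,.092,fix=True)
cv2.imwrite('pics/w6.png',c['frame'][:,:,::-1])
"
```

```text
t 12.18 at [ 0.6307 -0.1303  0.3611] rpy [-1.800e+02  2.000e-02  1.776e+02] q [-11.7  17.6  19.8  92.2   0.   -9.3] open 0.0557 F [-0.3  0.2 -0.7]
dx -0.0006 dy -0.0001 dz 0.1001 roll -0.0001
held
lfit 4997 [ 0.6308 -0.13  ] -3.24 err 0.00097 z [0.2095 0.2115 0.2213]
below
lfit 231 [ 0.6305 -0.1297] -2.59 err 0.00065 z [0.0823 0.083  0.0839]
lfit 231 [ 0.6305 -0.1297]  err 0.00065 z [0.0823 0.083  0.0839]
```

View pics/w6.png

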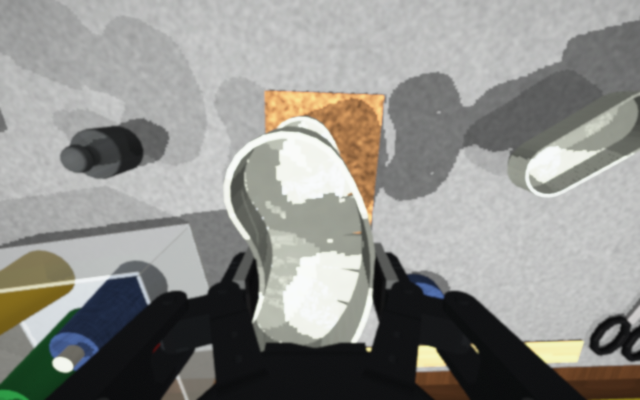

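The held dish lies over the stack with the same orientation (fits agree to 0.5 mm, 0.7°). I'll lower it.

>>> drive_tool([
  {"dx":0,"dy":0,"dz":0.02,"roll":-0.005,"hand":0.05},
  {"dx":0,"dy":0,"dz":0.04,"roll":-0.005,"hand":0.05},
  {"dx":0,"dy":0,"dz":0.055,"roll":-0.005,"hand":0.05},
  {"dx":0,"dy":0,"dz":0.065,"roll":-0.005,"hand":0.05},
  {"dx":0,"dy":0,"dz":0.073,"roll":-0.005,"hand":0.05},
  {"dx":0,"dy":0,"dz":0.08,"roll":-0.005,"hand":0.05},
  {"dx":0,"dy":0,"dz":0.085,"roll":-0.005,"hand":0.05},
  {"dx":0,"dy":0,"dz":0.089,"roll":-0.005,"hand":0.05},
  {"dx":0,"dy":0,"dz":0.092,"roll":-0.005,"hand":0.05},
  {"dx":0,"dy":0,"dz":0.094,"roll":-0.005,"hand":0.05},
  {"dx":0,"dy":0,"dz":0.095,"roll":-0.005,"hand":0.05},
  {"dx":0,"dy":0,"dz":0.095,"roll":-0.005,"hand":0.05},
  {"dx":0,"dy":0,"dz":0.095,"roll":-0.005,"hand":0.05},
])

```text
time: 13.27
ee_pos: [0.631, -0.1311, 0.266]
tcp_rot: [-180.0, 0.0, 177.8]
wrist_force: [-0.2, -0.3, -0.6]
opening: 0.0555
```

>>> drive_tool([
  {"dx":0,"dy":0,"dz":0.001,"roll":0,"hand":0.05},
  {"dx":0,"dy":0,"dz":0.002,"roll":0,"hand":0.05},
  {"dx":0,"dy":0,"dz":0.002,"roll":0,"hand":0.05},
])

```text
time: 13.52
ee_pos: [0.6309, -0.1311, 0.2635]
tcp_rot: [180.0, -0.0, 177.8]
wrist_force: [-0.9, -0.6, -0.9]
opening: 0.0557
```

```bash
python3 -c "
from h import *
from workcell import bot
c=bot.camera('wrist');th=np.radians(-2.6)
rel(.6313,-.1304,.261,177.6)
lfit(c,[.6308,-.13,th],.105,.125)
d=bot.camera('scene');b=cv2.resize(d['frame'][220:320,260:420,::-1],(640,400),interpolation=2)
cv2.imwrite('pics/s7.png',b)
"
```

```text
t 13.57 at [ 0.6309 -0.1311  0.2636] rpy [ 1.800e+02 -1.000e-02  1.778e+02] q [-11.7  17.5   8.9  81.5   0.   -9.5] open 0.0558 F [-0.6 -0.4 -0.3]
dx -0.0004 dy 0.0007 dz 0.0026 roll 0.0036
lfit 5639 [ 0.6309 -0.1309] -3.52 err 0.00094 z [0.1077 0.1135 0.1201]
```

View pics/s7.png

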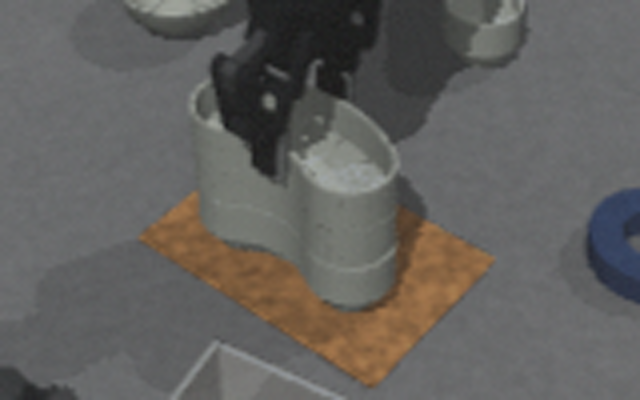

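The three walls are flush with no visible gap, so the top dish is seated. Release it and rise.

>>> drive_tool([
  {"dx":0,"dy":0,"dz":0,"roll":0,"hand":0.06},
  {"dx":0,"dy":0,"dz":0,"roll":0,"hand":0.07},
  {"dx":0,"dy":0,"dz":0,"roll":0,"hand":0.085},
  {"dx":0,"dy":0,"dz":0,"roll":0,"hand":0.085},
  {"dx":0,"dy":0,"dz":0,"roll":0,"hand":0.085},
  {"dx":0,"dy":0,"dz":0,"roll":0,"hand":0.085},
  {"dx":0,"dy":0,"dz":-0.02,"roll":0,"hand":0.085},
  {"dx":0,"dy":0,"dz":-0.05,"roll":0,"hand":0.085},
  {"dx":0,"dy":0,"dz":-0.09,"roll":0,"hand":0.085},
  {"dx":0,"dy":0,"dz":-0.12,"roll":0,"hand":0.085},
  {"dx":0,"dy":0,"dz":-0.12,"roll":0,"hand":0.085},
  {"dx":0,"dy":0,"dz":-0.12,"roll":0,"hand":0.085},
  {"dx":0,"dy":0,"dz":-0.12,"roll":0,"hand":0.085},
])

```text
time: 14.7
ee_pos: [0.631, -0.1311, 0.3831]
tcp_rot: [180.0, -0.0, 177.8]
wrist_force: [0.1, -0.3, -0.7]
opening: 0.0851
```

```bash
python3 -c "
from h import *
from workcell import bot
c=bot.camera('wrist');t=bot.camera('top');th=np.radians(-2.6)
rel(.6313,-.1304,.261,177.6)
lfit(c,[.6308,-.13,th],.107,.122);lfit(t,[.635,-.129,th],.107,.122)
a=cv2.resize(bot.camera('scene')['frame'][200:320,260:440,::-1],(600,400),interpolation=2)
cv2.imwrite('pics/s8.png',a)
o=np.load('top.npz')['frame'].astype(int);n=t['frame'].astype(int)
print('oval diff',np.abs(o-n)[140:175,278:326].mean())
"
```

```text
t 14.8 at [ 0.6309 -0.131   0.3821] rpy [ 1.7998e+02 -1.3000e-01  1.7781e+02] q [-11.7  18.2  22.9  94.9   0.   -9.5] open 0.085 F [-1.1  0.5  0.5]
dx -0.0004 dy 0.0007 dz 0.1211 roll 0.0037
lfit 1457 [ 0.6299 -0.1302] -2.42 err 0.00081 z [0.1091 0.1127 0.1137]
lfit 50 [ 0.6342 -0.1292] -1.99 err 0.00056 z [0.1089 0.1125 0.1165]
oval diff 22.72797619047619
```

View pics/s8.png

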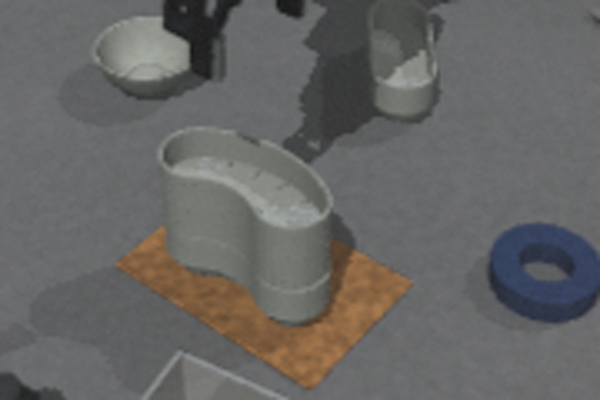

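The stack is level on the mat, with the top rim at 0.114 m as expected. The oval's pixel difference comes from the arm and its shadow, since nothing went near it. I'll hand in now.

```bash
python3 -c "
from workcell import bot
print(bot.job_done())"
```

```text
the job is handed in; nothing more can be done
None
```

I nested both loose white kidney dishes into the dish on the mat, the right-hand one first and then the left-hand one. I handed the job in at about 15 s on the robot's clock; no verdict was reported.

**Fit of the stack:** the rims measured about 0.084 m after the first dish and 0.114 m after the second, which is what full seating would give. In the top camera, both nested dishes lie within 2 mm and about 1° of where the mat dish started. No wrist force above about 8 N showed at the end of any move. The final scene picture shows the walls flush and level, and the gripper was about 10 cm clear of the stack.

**Disagreements:**
- **Camera offset:** the wrist camera read positions about 4 mm lower in x than the top camera throughout. I placed the dishes by the wrist camera's relative positions.
- **Oval dish:** my top-camera before-and-after check at the oval was inconclusive, because the pixels there had changed, probably from the arm and its shadow. I did not re-measure its position. The arm only crossed high above it, and it looks undisturbed in the pictures.

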